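# Take a blue dish from the spring dispenser and set it on the scale

## Task

At the fish counter, take just the top blue dish from its spring-loaded dispenser, letting the next one rise into its place, and set it down gently, upright, in the middle of the counter scale's pan, with its long sides along the pan's long sides. Leave the white dishes in their dispenser alone, and let go of the dish.

Things in the scene. Friction and masses are not known exactly. Their poses are not given: they have to be found in the camera images.
- blue_dish_top: top of 4 blue pale-rimmed dishes stacked flush in a spring dispenser: open box 110 long (x) x 56 wide (y) x 22 mm high (z up), upright walls 4 mm, 0.12 kg. Origin: centre of underside, 22 mm below the rim. Grip from above across the 56 mm width at mid-length, fingertips 8 to 18 mm below the rim (lower would take the next dish too). Lift straight up 40 mm to clear the dispenser's corner angles.
- blue_lift (a joint): height (m, + up) of the blue dispenser's platform on a soft spring (54 N/m), moving by itself: -0.007 to 0.007 with 4 dishes, rising about 0.022 when one is taken. Stack follows a lifted dish. Dispenser: fixed base 150 x 100 mm; 4 corner angles, 2 mm clear of the dishes, up to 1 to 15 mm above the top dish's underside, leave the middle 94 mm of each long side open to fingers.
- scale_pan (a point): centre of the top face of the scale's flat aluminium pan, 78 mm above the counter. The pan is 210 mm (x axis of this point) by 135 mm (y axis), without a rim; below it is a cream scale body 230 x 170 mm, 58 mm high, fixed to the counter. The pan does not move. z up.
- white_dish_top: the top one of four white dishes, same size and axes as the blue one, in a second dispenser of the same make. Not to be disturbed. Origin: centre of its underside.
Not all that is in view belongs to the job. What is shaped like the blue_dish_top but red is not meant.

How it is judged:
By the outcome, as a careful person would: the job done as asked, in the order asked, and still so for the second after the job is handed in, with the robot touching nothing.
It also fails if it takes over 45 s, if anything falls off the work surface, if the arm or the gripper's body presses on something with over 40 N, if the wrist force passes 120 N, or if a joint passes its speed limit or range.

## Robot

A 6-joint arm with a two-finger parallel gripper is mounted at the origin on the work surface. World frame = base frame: x ahead of the robot, y to its left, z up, the work surface at z = 0. Lengths are in m, angles in rad, forces in N, time in s.
With the tool pointing down it reaches from about 0.35 to 0.975 m from the base axis. Payload 4.9 kg.
Tool frame: the origin (TCP) lies at the very end of the fingers, on their centre line; the grasp point (between the pads) lies 19 mm behind it; x points along the fingers, y is the direction in which the jaws open and shut, and the axes are right-handed (so a half turn about x gives the same grasp; the last joint's range is limited). The gripper opens to 85 mm and grips with 20 to 120 N. Pads are 22 mm wide; open, the fingers measure 114 mm over their backs; the gripper's body (76 mm by 85 mm) begins 54 mm behind the grasp point. The pads swing forward as they close: fully open they stand 13 mm farther back than shut.
Start: joints at [-1.245, 0.053, 1.613, -0, 1.476, -0.119], TCP at [0.269, -0.564, 0.231] pointing down, gripper open.
Joint ranges: [-3.01, 3.01], [-1.01, 2.22], [0.06, 2.58], [-1.02, 4.17], [0.09, 2.62], [-3.14, 3.14]. Speed limits (rad/s): [2.57, 2.57, 3.14, 3.14, 3.14, 3.14].

## Interface

Orientations are given as a rotation vector (axis times angle).
In Python, from station import ctrl, get_image, calibration, finish_job, search_frame, cut_out, mark_of gives the robot as it stands. The module is installed in compiled form; this text tells all that it offers.
- The arm moves only by the tool arm_command, never from a script. Its argument "plan" is a list that holds one entry, the list of rows, each a list of 7 numbers: the shift along the tool's x, y, z in m, then the turn, a rotation vector about the tool's x, y, z in degrees, then the finger opening in m, from 0 to 0.0854. A call has 1 to 20 rows; each row shifts and turns the pose as measured when the row begins, along the tool's axes as they then stand; what a row does not reach is not made up. A row lasts 1/12 s, in which the tool goes at most 41.7 mm and 7.16 degrees, less where a joint would pass 70% of its speed; a pose out of reach is approached as far as the arm can. A call with a gripper value outside its range is refused whole. The fingers move at their own pace and stop on an object; "squeeze" is the grip in N (left out, the last holds). Time passes only in rows, so rows that do not move let the fingers close. It gives the time, the measured TCP pose, the force and the opening at its end, in the units of the state.
- ctrl.get_obs(): the state, without advancing time (a new reading comes with each control period).
- get_image(name): name is "side" or "top" or "wrist"; returns the picture (400x640x3 uint8, red, green, blue); there is no depth.
- calibration(name): a dict with "fx", "fy", "cx", "cy" (pixels), "cam_to_world" (4x4, takes a point from camera to world coordinates); the wrist camera has in their place "hand_eye" (4x4, takes a point from camera to tool coordinates, whose origin is the TCP and whose axes are the tool frame's). Camera axes: x right, y down, z forward; pixel columns grow to the right and rows downward; lengths in m; the calibration is good to about 2 mm. The wrist camera is an equidistant fisheye: a pixel r from the principal point sees the ray r / f radians off the axis. A picture is of the moment at which its call begins: read the wrist's pose just before it. calibration takes no time and is no camera call.
- finish_job(): hands the job in, once; it reports no verdict.
Trained networks look in the newest picture that a camera, given by its name, has taken for a name from the list of things; names that differ only in an ending like _2 or _b are one class to them, and where a whole thing is asked for, a point or a joint stands for the part that bears it (a point fixed in the world has none). Each returns a list of dicts, best first, with "conf" (0 to 1); they miss things now and then, are a little off and sometimes report something else, mostly with a low value. They report only what shows in the picture. A call takes as long as a camera call. They do not tell look-alikes from the thing itself.
- search_frame(camera, thing): "at" ([x, y, z] in m, in the coordinates of the camera as it stood for that picture, good to about 4 mm: the middle of the surface that is visible of it).
- cut_out(camera, thing): "mask" (400x640 bool, what is visible of it).
- mark_of(camera, thing): "at" ([x, y, z] in m, in the coordinates of the camera as it stood for that picture, good to about 4 mm: a listed point, or the origin of a listed thing).
The state is a dict: "t": time; "q": joint angles; "dq": joint speeds; "effort": joint torques, N m; "tool_pos": TCP position; "tool_rot": TCP orientation; "contact_force": force on the tool from outside, world axes, zero at the start; "wrist_torque": the same for the moment, N m; "opening": finger opening in m.
Only numpy, scipy, OpenCV 4.12 (cv2) and the standard library are available. Lean on these libraries where they do the work, as an engineer would, in place of code of your own. Each camera call takes 0.05 s, during which the arm holds its last target. There are 200 camera calls.

## Working session

There is one attempt and no reset: what is moved stays moved. The work goes in short steps, Python scripts to look and compute and a tool call to move; the robot and the scene stay as the last step left them, time stands still between calls to the robot, and variables do not carry over. Pictures are saved under pics/ and viewed, about 8 in all and at most 12, crops included, and the job is handed in when it is done.

Besides the shell and the picture viewer there is one more tool, called after "Request:" as name(argument=value, ...), one argument or row to a line, values as JSON. arm_command: Moves the arm, as the interface text tells. Its arguments: {"type":"object","properties":{"plan":{"type":"array","items":{"type":"array","items":{"type":"array","items":{"type":"number"}}}},"squeeze":{"type":"number"}},"required":["plan"]}

```bash
mkdir -p pics; cat > h.py <<'E'
import numpy as np, cv2
from station import *
from scipy.spatial.transform import Rotation as R
def T_wrist():
    o=ctrl.get_obs(); T=np.eye(4); T[:3,:3]=R.from_rotvec(o["tool_rot"]).as_matrix(); T[:3,3]=o["tool_pos"]
    return T@np.array(calibration("wrist")["hand_eye"])
def c2w(cam): return T_wrist() if cam=="wrist" else np.array(calibration(cam)["cam_to_world"])
def world(cam,p,T=None): 
    T=c2w(cam) if T is None else T
    return T[:3,:3]@np.array(p)+T[:3,3]
def px(cam,p):
    c=calibration(cam);p=np.array(p)
    if cam=="wrist":
        r=np.hypot(p[0],p[1]);th=np.arctan2(r,p[2]);return c["cx"]+c["fx"]*th*p[0]/r,c["cy"]+c["fy"]*th*p[1]/r
    return c["cx"]+c["fx"]*p[0]/p[2],c["cy"]+c["fy"]*p[1]/p[2]
E
python3 - <<'E'
from h import *
np.set_printoptions(precision=3,suppress=True)
ims=[]
for c in("top","side"):
    im=get_image(c); ims.append(im)
    for n in("blue_dish_top","white_dish_top","scale_pan"):
        for d in mark_of(c,n)[:3]: print(c,n,round(d["conf"],2),world(c,d["at"]),np.round(px(c,d["at"])))
cv2.imwrite("pics/a.png",cv2.cvtColor(cv2.resize(np.vstack(ims),(480,600)),4)) if 0 else [cv2.imwrite(f"pics/{n}.png",i[:,:,::-1]) for n,i in zip("ab",ims)]
o=ctrl.get_obs();print(o["t"],R.from_rotvec(o["tool_rot"]).as_matrix(),o["tool_pos"])
E
```

```text
top blue_dish_top 0.83 [0.588 0.279 0.109] [206. 162.]
top blue_dish_top 0.68 [ 0.399  0.248 -0.001] [227. 245.]
top white_dish_top 0.9 [ 0.487 -0.267  0.111] [440. 201.]
top white_dish_top 0.68 [0.583 0.278 0.107] [206. 165.]
top scale_pan 0.93 [0.592 0.012 0.078] [318. 163.]
side blue_dish_top 0.64 [0.392 0.249 0.001] [378. 328.]
side blue_dish_top 0.27 [0.595 0.011 0.079] [277. 201.]
side white_dish_top 0.95 [ 0.486 -0.262  0.108] [334. 132.]
side scale_pan 0.96 [0.598 0.01  0.08 ] [275. 201.]
0.4 [[-0.     0.43  -0.903]
 [ 0.    -0.903 -0.43 ]
 [-1.    -0.    -0.   ]] [ 0.269 -0.564  0.231]
```

View pics/a.png

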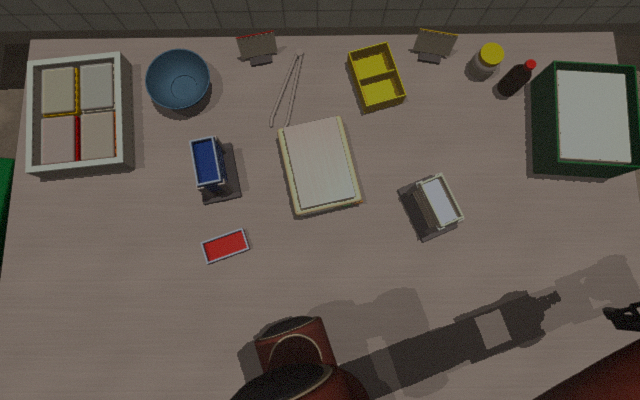

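View pics/b.png

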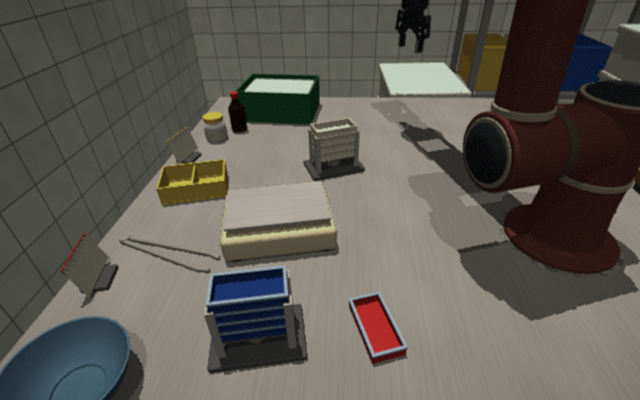

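The side view shows the blue stack at (250,285), the scale at (280,215), the white stack at (333,145) and the red look-alike lying on the counter at (377,326). In the top view the blue stack is at (207,162), the red dish at (225,246) and the white stack at (438,200). The target is the blue one at (207,162): it is blue, and it stands in a dispenser with its rim at about 0.13. Next I measure yaws and take a crop to confirm.

```bash
cat >> h.py <<'E'
def unproj(cam,uv,z,T=None):
    c=calibration(cam);T=c2w(cam) if T is None else T
    x=(np.array(uv,float)-[c["cx"],c["cy"]])/[c["fx"],c["fy"]]
    if cam=="wrist":
        th=np.linalg.norm(x,axis=1,keepdims=True); d=np.c_[x/th*np.sin(th),np.cos(th)]
    else: d=np.c_[x,np.ones(len(x))]
    d=d@T[:3,:3].T
    return T[:3,3]+d*((z-T[2,3])/d[:,2:])
def rect(cam,mask,z,T=None):
    n,l,s,_=cv2.connectedComponentsWithStats(mask.astype(np.uint8)); k=1+np.argmax(s[1:,4])
    v,u=np.nonzero(l==k); P=unproj(cam,np.c_[u,v],z,T)[:,:2]
    (c,(w,h),_)=r=cv2.minAreaRect((P*1000).astype(np.float32)); b=cv2.boxPoints(r)
    e=max((b[1]-b[0],b[2]-b[1]),key=np.linalg.norm)
    return np.array(c)/1000,sorted((w,h)),np.degrees(np.arctan2(e[1],e[0]))%180
E
python3 - <<'E'
from h import *
im=get_image("top")
hsv=cv2.cvtColor(im,cv2.COLOR_RGB2HSV)
for d in cut_out("top","scale_pan")[:2]: print("pan",d["conf"],rect("top",d["mask"],.078))
for d in cut_out("top","blue_dish_top")[:3]: print("blue",d["conf"],rect("top",d["mask"],.131))
m=(hsv[...,0]>108)&(hsv[...,0]<130)&(hsv[...,1]>130); q=np.zeros_like(m);q[120:210,180:250]=m[120:210,180:250]
print("blue inner",rect("top",q,.125))
cv2.imwrite("pics/c.png",cv2.resize(im[105:275,180:380,::-1],(800,680-80),interpolation=2))
E
```

```text
blue 0.7 (array([0.39068854, 0.22264224]), [55.09691619873047, 102.69603729248047], np.float32(108.80539))
blue inner (array([0.58874316, 0.2767438 ]), [43.80246353149414, 98.2634506225586], np.float32(11.75625))
```

View pics/c.png

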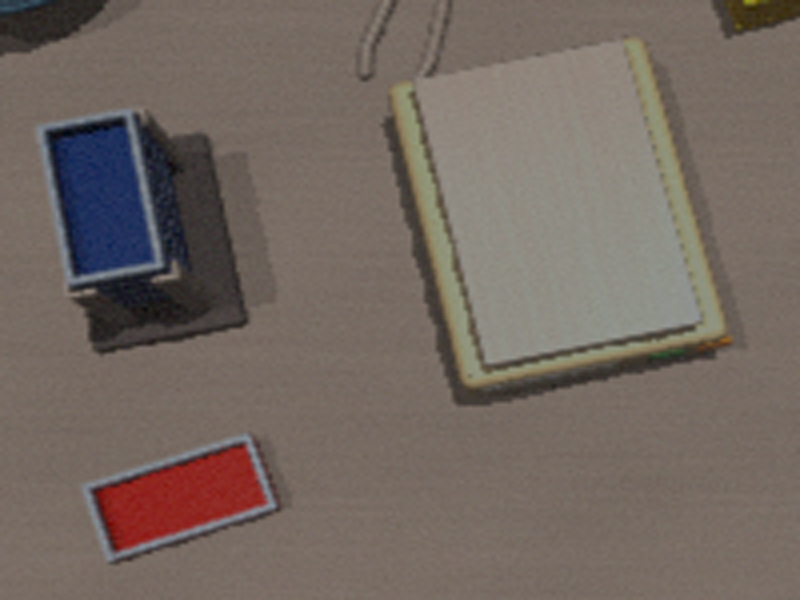

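The crop confirms it. The blue rim corners are at (40,128), (135,112), (165,268), (70,284) in crop pixels and the pan corners at (412,80), (628,40), (703,325), (483,367). The red dish lies apart at (180,497) and is the decoy.

```bash
python3 - <<'E'
from h import *
def f(c,z):
    uv=np.array(c)/[4,600/170]+[180,105]; P=unproj("top",uv,z)[:,:2]
    L=[np.linalg.norm(P[i]-P[i-1])*1000 for i in range(4)]
    r=cv2.minAreaRect((P*1000).astype(np.float32))
    e=(P[2]-P[1]+P[3]-P[0]);e*=-1
    print(z,P.mean(0).round(4),np.round(L),"yaw",np.degrees(np.arctan2(e[1],e[0])))
f([(40,128),(135,112),(165,268),(70,284)],.131)
f([(412,80),(628,40),(703,325),(483,367)],.078)
E
```

```text
0.131 [0.5853 0.2728] [108.  56. 108.  55.] yaw 11.327897988110845
0.078 [0.5945 0.0107] [209. 137. 209. 135.] yaw 11.517575178529235
```

Request:
arm_command(
  plan=[
    [[-0.01,-0.027,-0.028,0,0,0,0.0854],[-0.01,-0.027,-0.028,0,0,0,0.0854],[0,-0.027,-0.028,0,0,0,0.0854],[0,-0.027,-0.028,0,0,0,0.0854],[0,-0.027,-0.028,0,0,0,0.0854],[0,-0.027,-0.028,0,0,0,0.0854],[0,-0.027,-0.028,0,0,0,0.0854],[0,-0.027,-0.028,0,0,0,0.0854],[0,-0.027,-0.028,0,0,0,0.0854],[0,-0.027,-0.028,0,0,0,0.0854],[0,-0.027,-0.028,0,0,0,0.0854],[0,-0.027,-0.028,0,0,0,0.0854],[0,-0.027,-0.028,0,0,0,0.0854],[0,-0.027,-0.028,0,0,0,0.0854],[0,-0.027,-0.028,0,0,0,0.0854],[0,-0.027,-0.028,0,0,0,0.0854],[0,-0.027,-0.028,0,0,0,0.0854],[0,-0.027,-0.028,0,0,0,0.0854],[0,0,0,0,0,0,0.0854],[0,0,0,0,0,0,0.0854]],
  ],
)

```text
t: 2.22
tool_pos: [0.526, 0.1211, 0.2548]
tool_rot: [1.988, 0.437, -1.963]
contact_force: [-0.0, -0.7, -0.2]
opening: 0.0852
```

```bash
cat >> h.py <<'E'
def go(p,yawy):
    o=ctrl.get_obs();M=R.from_rotvec(o["tool_rot"]).as_matrix()
    a=np.radians(yawy);y=np.array([np.cos(a),np.sin(a),0]);x=np.array([0,0,-1.]);G=np.c_[x,y,np.cross(x,y)]
    print("t",o["t"],"pos",np.round(o["tool_pos"],4),"shift mm before turn",(1000*M.T@(np.array(p)-o["tool_pos"])).round(1),"after turn",(1000*G.T@(np.array(p)-o["tool_pos"])).round(1),"turn",R.from_matrix(M.T@G).as_rotvec(True).round(2),"q",np.round(o["q"],2),"F",np.round(o["contact_force"],1),"open",o["opening"])
E
python3 -c "
from h import *;go([.587,.276,.235],-78.6)"
```

```text
t 2.2167 pos [0.526  0.1211 0.2548] shift mm before turn [  20.2 -114.4 -121. ] after turn [  19.8 -139.8  -90.5] turn [13.79 -0.68 -0.35] q [ 0.09 -0.17  1.79 -0.    1.51  1.22] F [-0.  -0.7 -0.2] open 0.08515369232306479
```

Request:
arm_command(
  plan=[
    [[0,0,0,4.6,-0.2,-0.1,0.0854],[0,0,0,4.6,-0.2,-0.1,0.0854],[0,0,0,4.6,-0.2,-0.1,0.0854],[0.003,-0.023,-0.015,0,0,0,0.0854],[0.003,-0.023,-0.015,0,0,0,0.0854],[0.003,-0.023,-0.015,0,0,0,0.0854],[0.003,-0.023,-0.015,0,0,0,0.0854],[0.003,-0.023,-0.015,0,0,0,0.0854],[0.003,-0.023,-0.015,0,0,0,0.0854],[0,0,0,0,0,0,0.0854],[0,0,0,0,0,0,0.0854]],
  ],
)

```text
t: 3.13
tool_pos: [0.5927, 0.2686, 0.2372]
tool_rot: [2.134, 0.18, -2.126]
contact_force: [-0.5, -1.4, 1.1]
opening: 0.0854
```

```bash
python3 - <<'E'
from h import *
go([.587,.276,.235],-78.6)
T=T_wrist();im=get_image("wrist");print(calibration("wrist")["fx"],calibration("wrist")["cx"])
for d in mark_of("wrist","blue_dish_top")[:3]: print(d["conf"],world("wrist",d["at"],T),px("wrist",d["at"]))
for d in cut_out("wrist","blue_dish_top")[:2]: print(d["conf"],rect("wrist",d["mask"],.131,T))
cv2.imwrite("pics/d.png",im[:,:,::-1])
E
```

```text
t 3.1333 pos [0.5927 0.2686 0.2372] shift mm before turn [ 2.2 -8.2  4.4] after turn [ 2.2 -8.4  4.1] turn [-1.54 -0.18 -0.2 ] q [ 0.31  0.11  1.54 -0.    1.49  1.71] F [-0.5 -1.4  1.1] open 0.08544380139921312
309.70691628693146 319.9916950035689
0.59 [0.39969257 0.24782884 0.00221256] (np.float64(310.5219657321663), np.float64(297.7998260621738))
0.56 [0.59064478 0.27440569 0.11073917] (np.float64(312.2902591436487), np.float64(192.55286772132774))
0.83 (array([0.58867426, 0.27583774]), [57.36635971069336, 112.84820556640625], np.float32(11.915677))
0.82 (array([0.48400275, 0.26024619]), [50.20501708984375, 78.38542175292969], np.float32(109.09934))
```

View pics/d.png

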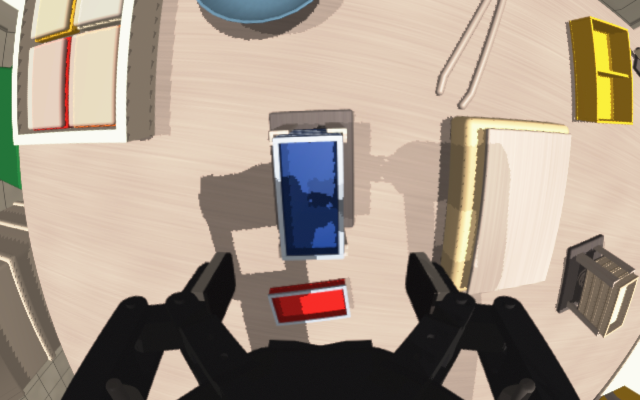

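The wrist view shows the blue dish centred at (312,196), the red one below it at (308,303) and the pan at right. To get the grip depth right I fit the rim height from corners in enlarged crops.

```bash
python3 - <<'E'
import cv2,numpy as np
b=cv2.imread("pics/b.png")[258:318,195:307];d=cv2.imread("pics/d.png")[120:270,255:360]
b=cv2.resize(b,None,fx=4,fy=4,interpolation=2);d=cv2.resize(d,None,fx=3,fy=4,interpolation=2)
c=np.zeros((600,770,3),np.uint8);c[:240,:448]=b;c[:,450:765]=d
cv2.imwrite("pics/e.png",c)
E
```

```text
(no output)
```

View pics/e.png

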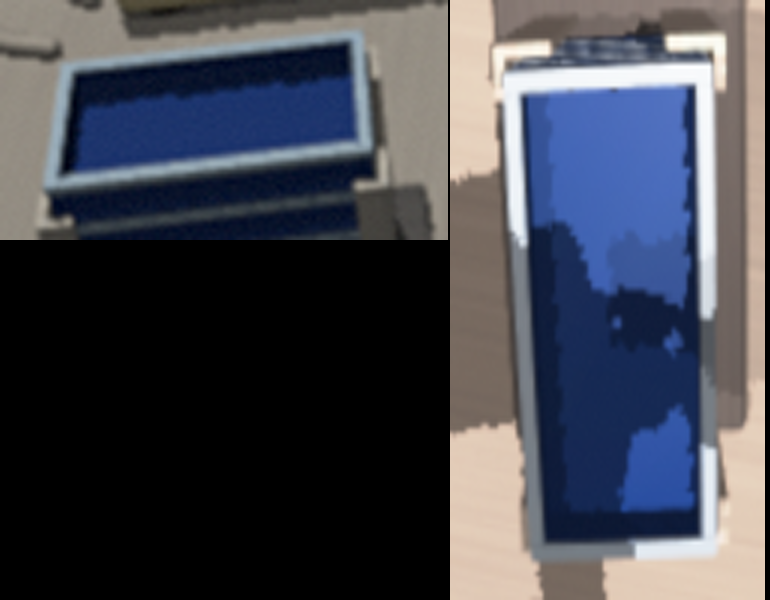

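```bash
python3 - <<'E'
from h import *
from scipy.optimize import least_squares
obs={"side":np.array([(62,65),(363,32),(374,166),(45,188)])/4+[195,258],
"wrist":(np.array([(503,72),(712,66),(717,552),(528,556)])-[450,0])/[3,4]+[255,120],
"top":np.array([(40,128),(135,112),(165,268),(70,284)])/[4,600/170]+[180,105]}
def corners(p):
    a=p[3];return [np.array([p[0]+np.cos(a)*u-np.sin(a)*v,p[1]+np.sin(a)*u+np.cos(a)*v,p[2]]) for u in(.055,-.055) for v in(.028,-.028)]
TT={c:c2w(c) for c in obs}
def res(p,cs):
    r=[]
    for c in cs:
        I=np.linalg.inv(TT[c]);P=np.array([px(c,I[:3,:3]@q+I[:3,3]) for q in corners(p)])
        D=np.linalg.norm(obs[c][:,None]-P[None],axis=2).argmin(1); r.append((obs[c]-P[D]).ravel())
    return np.concatenate(r)
for cs in(["side"],["wrist"],["side","wrist"],["side","wrist","top"]):
    s=least_squares(res,[.588,.275,.131,.2],args=(cs,),x_scale=[.01,.01,.01,.1]);print(cs,s.x[:3].round(4),np.degrees(s.x[3]).round(2),"rms",np.sqrt((s.fun**2).mean()).round(2))
E
```

```text
['side'] [0.5848 0.2818 0.1312] 10.22 rms 1.0
['wrist'] [0.588  0.2749 0.1314] 11.4 rms 0.6
['side', 'wrist'] [0.5866 0.2753 0.1257] 11.16 rms 1.35
['side', 'wrist', 'top'] [0.5866 0.2752 0.1256] 11.17 rms 1.13
```

```bash
python3 -c "
from h import *;go([.5878,.275,.15],-78.7)"
```

```text
t 3.2833 pos [0.5924 0.2678 0.2376] shift mm before turn [87.6 -8.2  3.6] after turn [87.6 -8.   3.1] turn [-1.52 -0.21 -0.19] q [ 0.31  0.11  1.55 -0.    1.49  1.71] F [0.6 0.2 0.8] open 0.08569931907915769
```

Request:
arm_command(
  plan=[
    [[0,-0.004,0.002,-1.5,-0.2,-0.2,0.0854],[0,-0.004,0.002,0,0,0,0.0854],[0,0,0,0,0,0,0.0854],[0.02,0,0,0,0,0,0.0854],[0.02,0,0,0,0,0,0.0854],[0.02,0,0,0,0,0,0.0854],[0.02,0,0,0,0,0,0.0854],[0.01,0,0,0,0,0,0.0854],[0,0,0,0,0,0,0.0854],[0,0,0,0,0,0,0.0854]],
  ],
)

```text
t: 4.12
tool_pos: [0.5876, 0.2715, 0.151]
tool_rot: [2.13, 0.209, -2.11]
contact_force: [0.1, 0.4, 0.6]
opening: 0.0854
```

```bash
python3 - <<'E'
from h import *
go([.5878,.275,.113],-78.7)
T=T_wrist();im=get_image("wrist")
for d in mark_of("wrist","blue_dish_top")[:3]: print(d["conf"],world("wrist",d["at"],T),px("wrist",d["at"]))
for d in cut_out("wrist","blue_dish_top")[:2]: print(d["conf"],[rect("wrist",d["mask"],z,T) for z in (.124,.13)])
b=get_image("side")
b=cv2.resize(b[200:330,190:320],None,fx=4,fy=4,interpolation=2)[:,:,::-1]
cv2.imwrite("pics/f.png",b);cv2.imwrite("pics/g.png",im[:,:,::-1])
E
```

```text
t 4.1167 pos [0.5876 0.2715 0.151 ] shift mm before turn [38.  -3.4 -0.5] after turn [38.  -3.4 -0.9] turn [-0.15 -0.56  0.06] q [ 0.32  0.16  1.64 -0.    1.34  1.69] F [0.1 0.4 0.6] open 0.08539431575343999
0.81 [0.3982534  0.24761556 0.00439108] (np.float64(308.8739904356064), np.float64(337.2444493274326))
0.62 [0.58725938 0.2743739  0.1093354 ] (np.float64(314.74440807384195), np.float64(227.28682818553042))
0.62 [(array([0.51028461, 0.26717157]), [27.265344619750977, 69.90194702148438], np.float32(108.85602)), (array([0.5155929 , 0.26781168]), [26.311609268188477, 67.4569320678711], np.float32(108.855965))]
```

View pics/f.png

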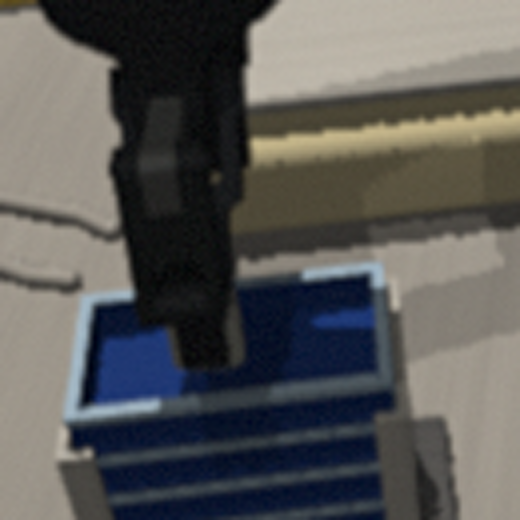

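```bash
python3 - <<'E'
from h import *
T=c2w("side");c=np.array([.5878,.275,0]);a=np.radians(101.3);n=np.array([np.cos(a),np.sin(a),0]);print("cam",T[:3,3])
def zat(cr,off,c):
    uv=np.array(cr)/4+[190,200];k=calibration("side")
    d=T[:3,:3]@[(uv[0]-k["cx"])/k["fx"],(uv[1]-k["cy"])/k["fy"],1]
    s=((c+n*off-T[:3,3])@n)/(d@n);return T[:3,3]+s*d
t=np.array(ctrl.get_obs()["tool_pos"])
for o in(.0427,.050,.057): print("tip",o,zat((207,368),o,t))
for cr in((110,414),(230,402),(385,386)):print("rim outer top edge",zat(cr,.028,c))
E
```

```text
cam [0.45100862 0.61738328 0.52940724]
tip 0.0427 [0.5821353  0.31417948 0.15644912]
tip 0.05 [0.57917194 0.32103165 0.16487769]
tip 0.057 [0.57633036 0.32760223 0.17295987]
rim outer top edge [0.6212507  0.31023763 0.12550005]
rim outer top edge [0.58176661 0.30234793 0.12466776]
rim outer top edge [0.52978463 0.2919609  0.1238334 ]
```

The side view shows the near fingertip at crop (207,368), clear in front of the dish. Height estimates differ (0.125 against 0.131), so I settle it with the close wrist picture.

```bash
python3 - <<'E'
import cv2
d=cv2.imread("pics/g.png")[130:320,240:390]
cv2.imwrite("pics/g2.png",cv2.resize(d,None,fx=3,fy=3,interpolation=2))
from h import *
print(c2w("wrist")[:3,3])
E
```

```text
[0.66264381 0.28579861 0.2974033 ]
```

View pics/g2.png

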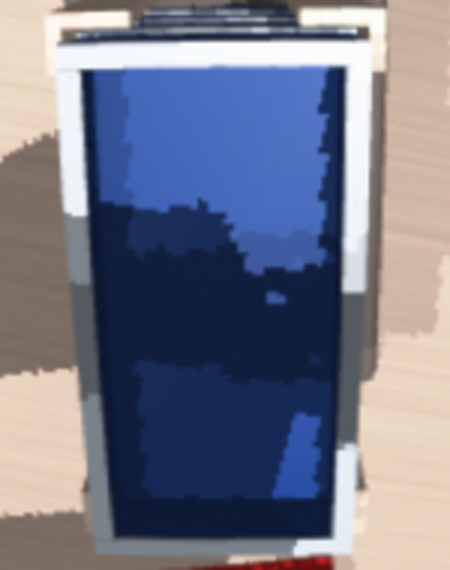

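```bash
python3 - <<'E'
from h import *
from scipy.optimize import least_squares
T=c2w("wrist")
C=np.array([(57,45),(369,40),(352,553),(97,556)])/3+[240,130]
for z in(.122,.125,.128,.131,.134):
    P=unproj("wrist",C,z,T)[:,:2];L=[np.linalg.norm(P[i]-P[i-1])*1000 for i in range(4)];e=P[0]+P[1]-P[2]-P[3]
    print(z,P.mean(0).round(4),np.round(L,1),np.degrees(np.arctan2(e[1],e[0])).round(2))
E
```

```text
0.122 [0.5842 0.2752] [118.7  59.6 118.2  60.3] 11.93
0.125 [0.5856 0.2754] [116.7  58.6 116.1  59.2] 11.93
0.128 [0.5869 0.2755] [114.7  57.5 114.1  58.2] 11.93
0.131 [0.5883 0.2757] [112.6  56.5 112.1  57.2] 11.93
0.134 [0.5896 0.2759] [110.6  55.5 110.1  56.1] 11.93
```

Request:
arm_command(
  plan=[
    [[0,-0.004,0,0.2,-0.5,0,0.0854],[0,0,0,0,0,0,0.0854],[0.012,0,0,0,0,0,0.0854],[0.012,0,0,0,0,0,0.0854],[0.01,0,0,0,0,0,0.0854],[0.005,0,0,0,0,0,0.0854],[0,0,0,0,0,0,0.0854],[0,0,0,0,0,0,0.0854]],
  ],
)

```text
t: 4.98
tool_pos: [0.5892, 0.2771, 0.112]
tool_rot: [2.129, 0.206, -2.115]
contact_force: [0.3, 0.1, 0.5]
opening: 0.0853
```

```bash
python3 -c "
from h import *;go([.5875,.2755,.111],-78.3)"
```

```text
t 4.9833 pos [0.5892 0.2771 0.112 ] shift mm before turn [1.  1.2 2. ] after turn [1.  1.2 2. ] turn [-0.74 -0.4   0.12] q [0.32 0.2  1.65 0.   1.28 1.7 ] F [0.3 0.1 0.5] open 0.08526905602979655
```

Request:
arm_command(
  plan=[
    [[0.001,0.001,0.002,-0.6,-0.2,0,0.0854],[0,0,0,0,0,0,0.0854],[0,0,0,0,0,0,0.068],[0,0,0,0,0,0,0.06],[0,0,0,0,0,0,0.045],[0,0,0,0,0,0,0.045],[0,0,0,0,0,0,0.045],[0,0,0,0,0,0,0.045]],
  ],
  squeeze=25,
)

```text
t: 5.65
tool_pos: [0.5875, 0.2755, 0.1119]
tool_rot: [2.12, 0.218, -2.112]
contact_force: [-0.1, 0.6, 0.2]
opening: 0.0551
```

```bash
python3 - <<'E'
from h import *
go([.5875,.2755,.111],-78.3)
b=get_image("side")
cv2.imwrite("pics/i.png",cv2.resize(b[200:350,190:320],None,fx=4,fy=4,interpolation=2)[:,:,::-1])
E
```

```text
t 5.65 pos [0.5875 0.2755 0.1119] shift mm before turn [ 0.9 -0.   0. ] after turn [ 0.9 -0.   0. ] turn [-0.09 -0.22  0.11] q [0.32 0.2  1.66 0.   1.28 1.69] F [-0.1  0.6  0.2] open 0.05514530134156993
```

View pics/i.png

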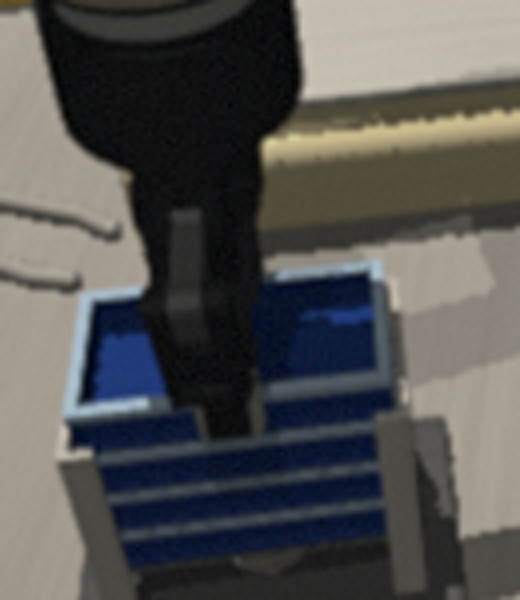

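```bash
python3 - <<'E'
from h import *
T=c2w("side");c=np.array([.5875,.2755,0]);a=np.radians(101.6);n=np.array([np.cos(a),np.sin(a),0])
def zat(cr,off):
    uv=np.array(cr)/4+[190,200];k=calibration("side")
    d=T[:3,:3]@[(uv[0]-k["cx"])/k["fx"],(uv[1]-k["cy"])/k["fy"],1]
    s=((c+n*off-T[:3,3])@n)/(d@n);return T[:3,3]+s*d
for o in(.028,.034,.042):print("tip c",zat((230,437),o),"tip R edge",zat((264,432),o))
for n_,cr in(("rim low",(300,394)),("rim top",(300,382)),("seam1 top",(300,424)),("seam1 bot",(300,435)),("seam2 t",(300,462)),("seam2 b",(300,473)),("rimL",(150,413)),("seam1L b",(150,457))):print(n_,zat(cr,.028))
p=np.array([.5875,.2755,.1119]);I=np.linalg.inv(T)
for z in(.112,.117,.12): 
  for off in(.028,.042):
    q=p+n*off;q[2]=z;u=px("side",I[:3,:3]@q+I[:3,3]);print("pred tip",z,off,(np.array(u)-[190,200])*4)
E
```

```text
tip c [0.58397041 0.3033593  0.10694167] tip R edge [0.57237492 0.30097908 0.10743737]
tip c [0.58158435 0.30899461 0.11452303] tip R edge [0.57019694 0.30665711 0.11500982]
tip c [0.57840293 0.31650837 0.1246315 ] tip R edge [0.56729297 0.31422782 0.12510643]
rim low [0.55824548 0.29807873 0.12520538]
rim top [0.55759808 0.29794583 0.13136696]
seam1 top [0.55990449 0.29841927 0.10941589]
seam1 bot [0.56052775 0.29854721 0.10348403]
seam2 t [0.56209302 0.29886851 0.08858667]
seam2 b [0.5627456  0.29900247 0.08237581]
rimL [0.60808545 0.3083094  0.12451835]
seam1L b [0.61182357 0.30907673 0.10135406]
pred tip 0.112 0.028 [234.26255092 427.00638973]
pred tip 0.112 0.042 [233.06471867 460.85556605]
pred tip 0.117 0.028 [232.32380205 417.7576923 ]
pred tip 0.117 0.042 [231.07416194 451.59172126]
pred tip 0.12 0.028 [231.14984828 412.15740883]
pred tip 0.12 0.042 [229.86858263 445.98108007]
```

Only the top dish should be held: the tips sit about 12–14 mm below the rim, above the seam, and the opening of 0.055 matches the dish width. Lift.

Request:
arm_command(
  plan=[
    [[-0.003,0,0,0,0,0,0.045],[-0.005,0,0,0,0,0,0.045],[-0.006,0,0,0,0,0,0.045],[-0.007,0,0,0,0,0,0.045],[-0.008,0,0,0,0,0,0.045],[-0.01,0,0,0,0,0,0.045],[-0.01,0,0,0,0,0,0.045],[-0.01,0,0,0,0,0,0.045],[-0.01,0,0,0,0,0,0.045],[-0.01,0,0,0,0,0,0.045],[0,0,0,0,0,0,0.045],[0,0,0,0,0,0,0.045]],
  ],
)

```text
t: 6.7
tool_pos: [0.5882, 0.2756, 0.202]
tool_rot: [2.125, 0.219, -2.108]
contact_force: [-0.1, -0.4, -1.5]
opening: 0.055
```

```bash
python3 - <<'E'
from h import *
go([.5945,.0107,.19],-78.4)
b=get_image("side")
cv2.imwrite("pics/j.png",cv2.resize(b[180:350,170:340],None,fx=3,fy=3,interpolation=2)[:,:,::-1])
get_image("top");
for d in mark_of("top","scale_pan")[:1]: print(world("top",d["at"]))
E
```

```text
t 6.7 pos [0.5882 0.2756 0.202 ] shift mm before turn [ 10.9 260.8  47.2] after turn [ 12.  260.8  47.1] turn [ 0.02 -0.48  0.15] q [0.32 0.12 1.59 0.   1.42 1.69] F [-0.1 -0.4 -1.5] open 0.05498110724977915
[0.59470483 0.01342165 0.0767823 ]
```

View pics/j.png

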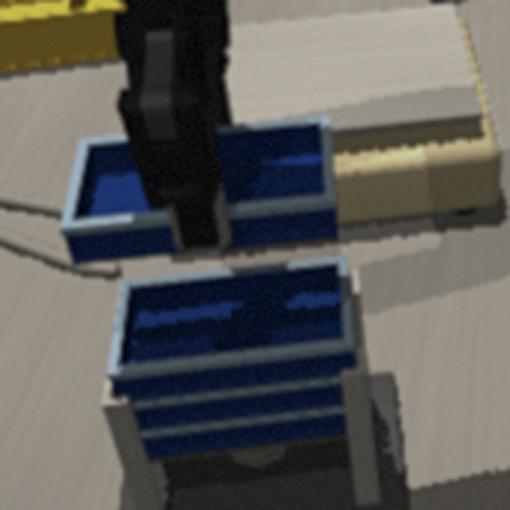

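The picture shows exactly one dish in the grip at (200,190), with the three-dish stack risen below it at (235,340). Force is −1.5 N, about one dish. Now to the pan.

Request:
arm_command(
  plan=[
    [[0,0.01,0.002,0,0,0,0.045],[0,0.018,0.003,0,0,0,0.045],[0,0.025,0.0045,0,0,0,0.045],[0,0.025,0.0045,0,0,0,0.045],[0,0.025,0.0045,0,0,0,0.045],[0,0.025,0.0045,0,0,0,0.045],[0,0.025,0.0045,0,0,0,0.045],[0,0.025,0.0045,0,0,0,0.045],[0,0.025,0.0045,0,0,0,0.045],[0,0.025,0.0045,0,0,0,0.045],[0,0.018,0.003,0,0,0,0.045],[0,0.01,0.002,0,0,0,0.045],[0,0,0,0,0,0,0.045],[0,0,0,0,0,0,0.045]],
  ],
)

```text
t: 8.02
tool_pos: [0.5858, -0.0037, 0.1862]
tool_rot: [2.097, 0.216, -2.133]
contact_force: [0.2, 0.4, -1.1]
opening: 0.0553
```

```bash
python3 -c "
from h import *;go([.595,.0113,.12],-78.4)"
```

```text
t 8.0167 pos [ 0.5858 -0.0037  0.1862] shift mm before turn [ 66.  -12.6 -13.1] after turn [ 66.2 -12.8 -12. ] turn [0.02 0.95 0.16] q [-0.13  0.    1.74 -0.    1.42  1.24] F [ 0.2  0.4 -1.1] open 0.055341791359014035
```

Request:
arm_command(
  plan=[
    [[0,-0.006,-0.006,0,0.9,0.1,0.045],[0,-0.006,-0.006,0,0,0,0.045],[0.01,0,0,0,0,0,0.045],[0.014,0,0,0,0,0,0.045],[0.014,0,0,0,0,0,0.045],[0.014,0,0,0,0,0,0.045],[0.008,0,0,0,0,0,0.045],[0,0,0,0,0,0,0.045],[0,0,0,0,0,0,0.045]],
  ],
)

```text
t: 8.77
tool_pos: [0.5961, 0.0221, 0.1206]
tool_rot: [2.11, 0.232, -2.108]
contact_force: [0.5, -1.0, -0.8]
opening: 0.0553
```

```bash
python3 - <<'E'
from h import *
go([.595,.0113,.084],-78.4)
T=T_wrist();im=get_image("wrist")
for d in mark_of("wrist","scale_pan")[:1]: print(world("wrist",d["at"],T))
for d in mark_of("wrist","blue_dish_top")[:2]: print(world("wrist",d["at"],T),px("wrist",d["at"]),d["conf"])
cv2.imwrite("pics/k.png",cv2.resize(im[90:390,130:510],None,fx=2,fy=2,interpolation=2)[:,:,::-1])
E
```

```text
t 8.7667 pos [0.5961 0.0221 0.1206] shift mm before turn [36.5 10.5  3.4] after turn [36.6 10.4  3.3] turn [ 0.75 -0.05  0.2 ] q [-0.09  0.08  1.78  0.    1.29  1.26] F [ 0.5 -1.  -0.8] open 0.0553209195600293
[0.40017082 0.24737948 0.005586  ] (np.float64(111.91209158681215), np.float64(304.1949072852491)) 0.73
[0.59522516 0.02013349 0.12097177] (np.float64(322.28021073769605), np.float64(259.8804545449975)) 0.6
```

View pics/k.png

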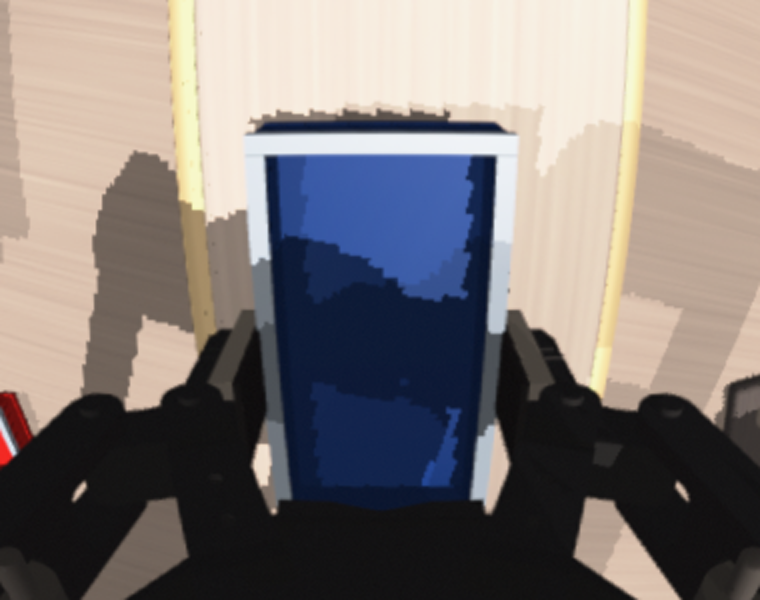

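The dish hangs level over the pan but about 10.5 mm to the left: pan edges at crop columns 198/628, dish centre at 382. That agrees with the pose numbers, so I correct it and descend.

Request:
arm_command(
  plan=[
    [[0,0.005,0.0015,0.7,0,0.2,0.045],[0,0.004,0.001,0,0,0,0.045],[0,0,0,0,0,0,0.045],[0.01,0,0,0,0,0,0.045],[0.008,0,0,0,0,0,0.045],[0.005,0,0,0,0,0,0.045],[0,0,0,0,0,0,0.045],[0,0,0,0,0,0,0.045]],
  ],
)

```text
t: 9.58
tool_pos: [0.5985, 0.0101, 0.1001]
tool_rot: [2.125, 0.21, -2.106]
contact_force: [-0.0, 0.7, -1.0]
opening: 0.0551
```

```bash
python3 -c "
from h import *;go([.595,.0113,.082],-78.4)"
```

```text
t 9.5833 pos [0.5985 0.0101 0.1001] shift mm before turn [18.  -2.   3.3] after turn [18.1 -1.9  3.1] turn [-0.15 -0.51 -0.18] q [-0.11  0.1   1.79 -0.    1.24  1.26] F [-0.   0.7 -1. ] open 0.05511616238656919
```

Request:
arm_command(
  plan=[
    [[0,-0.0015,0.003,0,-0.4,0,0.045],[0,0,0,0,0,0,0.045],[0.005,0,0,0,0,0,0.045],[0.004,0,0,0,0,0,0.045],[0.002,0,0,0,0,0,0.045],[0,0,0,0,0,0,0.045],[0,0,0,0,0,0,0.045]],
  ],
)

```text
t: 10.17
tool_pos: [0.5947, 0.0114, 0.0875]
tool_rot: [2.116, 0.21, -2.114]
contact_force: [0.5, 0.2, -1.5]
opening: 0.0552
```

```bash
python3 -c "
from h import *;go([.595,.0113,.082],-78.4)"
```

```text
t 10.1667 pos [0.5947 0.0114 0.0875] shift mm before turn [ 5.5  0.1 -0.2] after turn [ 5.5  0.1 -0.3] turn [-0.12 -0.04 -0.17] q [-0.1   0.11  1.8  -0.    1.23  1.27] F [ 0.5  0.2 -1.5] open 0.05524103843743952
```

Well aligned. Now small steps down until contact.

Request:
arm_command(
  plan=[
    [[0.0015,0,0,0,0,0,0.045],[0.0015,0,0,0,0,0,0.045],[0,0,0,0,0,0,0.045]],
  ],
)

```text
t: 10.42
tool_pos: [0.5949, 0.0114, 0.0845]
tool_rot: [2.116, 0.209, -2.113]
contact_force: [0.9, -0.0, -1.1]
opening: 0.055
```

Request:
arm_command(
  plan=[
    [[0.0015,0,0,0,0,0,0.045],[0,0,0,0,0,0,0.045]],
  ],
)

```text
t: 10.58
tool_pos: [0.595, 0.0113, 0.083]
tool_rot: [2.116, 0.209, -2.113]
contact_force: [0.0, 0.2, -0.4]
opening: 0.055
```

Request:
arm_command(
  plan=[
    [[0.001,0,0,0,0,0,0.045],[0,0,0,0,0,0,0.045]],
  ],
)

```text
t: 10.75
tool_pos: [0.5951, 0.0113, 0.0819]
tool_rot: [2.117, 0.209, -2.113]
contact_force: [-0.0, 0.8, -1.0]
opening: 0.0554
```

Request:
arm_command(
  plan=[
    [[0.001,0,0,0,0,0,0.045],[0,0,0,0,0,0,0.045]],
  ],
)

```text
t: 10.92
tool_pos: [0.5956, 0.0112, 0.0817]
tool_rot: [2.117, 0.209, -2.112]
contact_force: [-0.2, -0.2, -1.9]
opening: 0.0552
```

Request:
arm_command(
  plan=[
    [[0.001,0,0,0,0,0,0.045],[0,0,0,0,0,0,0.045]],
  ],
)

```text
t: 11.08
tool_pos: [0.596, 0.0112, 0.0816]
tool_rot: [2.118, 0.209, -2.111]
contact_force: [0.8, -0.8, -0.9]
opening: 0.0553
```

Request:
arm_command(
  plan=[
    [[0.001,0,0,0,0,0,0.045],[0,0,0,0,0,0,0.045]],
  ],
)

```text
t: 11.25
tool_pos: [0.5963, 0.0112, 0.0815]
tool_rot: [2.119, 0.209, -2.11]
contact_force: [-0.5, 0.7, -0.8]
opening: 0.0549
```

```bash
python3 - <<'E'
from h import *
go([.595,.0113,.0805],-78.4)
o=ctrl.get_obs();print(o["wrist_torque"],o["effort"])
b=get_image("side")
cv2.imwrite("pics/l.png",cv2.resize(b[120:280,200:360],None,fx=3.75,fy=3.75,interpolation=2)[:,:,::-1])
E
```

```text
t 11.25 pos [0.5963 0.0112 0.0815] shift mm before turn [ 1.  -0.4  1.3] after turn [ 1.  -0.4  1.3] turn [-0.12 -0.21 -0.22] q [-0.1   0.12  1.8  -0.    1.21  1.27] F [-0.5  0.7 -0.8] open 0.05492627435738917
[-0.00325569 -0.00940673  0.02185099] [ 8.47667019e-03 -3.95347846e+01 -3.41376507e+01 -4.59555871e-03
  5.91445318e-02 -3.16001242e-03]
```

View pics/l.png

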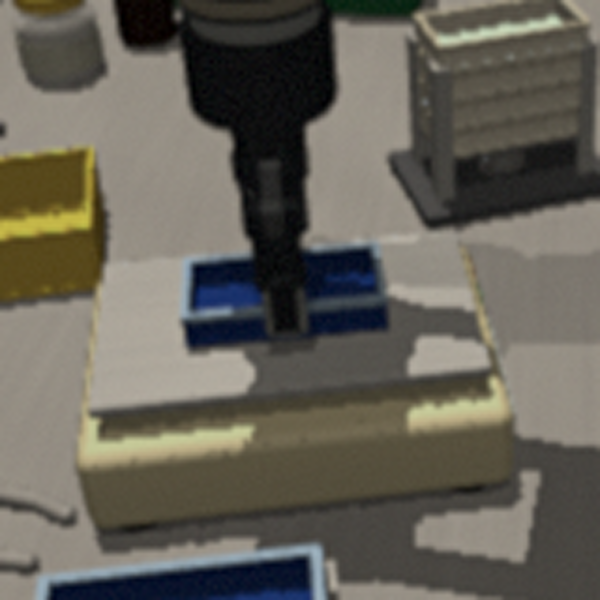

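Descent stopped at TCP 0.0815, where contact was predicted (0.081). Idle rows relax the force, so I read it at the end of a moving row.

Request:
arm_command(
  plan=[
    [[0.0015,0,0,0,0,0,0.045]],
  ],
)

```text
t: 11.38
tool_pos: [0.5964, 0.0111, 0.0813]
tool_rot: [2.118, 0.209, -2.111]
contact_force: [-8.2, -0.4, 16.3]
opening: 0.0553
```

Contact confirmed (16 N). Relax, open slowly, then rise.

Request:
arm_command(
  plan=[
    [[0,0,0,0,0,0,0.045],[-0.0003,0,0,0,0,0,0.045],[0,0,0,0,0,0,0.056],[0,0,0,0,0,0,0.058],[0,0,0,0,0,0,0.063],[0,0,0,0,0,0,0.07],[0,0,0,0,0,0,0.08],[0,0,0,0,0,0,0.08],[0,0,0,0,0,0,0.08]],
  ],
  squeeze=20,
)

```text
t: 12.13
tool_pos: [0.5963, 0.0111, 0.0804]
tool_rot: [2.118, 0.209, -2.111]
contact_force: [-0.6, 0.1, 0.4]
opening: 0.08
```

Request:
arm_command(
  plan=[
    [[-0.005,0,0,0,0,0,0.08],[-0.01,0,0,0,0,0,0.08],[-0.015,0,0,0,0,0,0.08],[-0.02,0,0,0,0,0,0.08],[-0.025,0,0,0,0,0,0.08],[-0.025,0,0,0,0,0,0.08],[-0.025,0,0,0,0,0,0.08],[-0.01,0,0,0,0,0,0.08],[0,0,0,0,0,0,0.08],[0,0,0,0,0,0,0.08]],
  ],
)

```text
t: 12.97
tool_pos: [0.5954, 0.0116, 0.2268]
tool_rot: [2.12, 0.209, -2.108]
contact_force: [-0.4, 0.4, 0.3]
opening: 0.0799
```

```bash
python3 - <<'E'
from h import *
go([.595,.0113,.2],-78.4)
im=get_image("wrist");T=T_wrist()
for n in("blue_dish_top","scale_pan"):
  for d in mark_of("wrist",n)[:3]: print(n,d["conf"],world("wrist",d["at"],T))
for d in cut_out("wrist","blue_dish_top")[:3]: print(d["conf"],rect("wrist",d["mask"],.1,T))
for d in cut_out("wrist","scale_pan")[:2]: print("pan",d["conf"],rect("wrist",d["mask"],.078,T))
cv2.imwrite("pics/m.png",im[:,:,::-1])
E
```

```text
t 12.9667 pos [0.5954 0.0116 0.2268] shift mm before turn [26.8  0.1  0.6] after turn [26.8  0.2  0.5] turn [-0.12 -0.29 -0.24] q [-0.1  -0.02  1.69 -0.    1.46  1.27] F [-0.4  0.4  0.3] open 0.07985057747890383
blue_dish_top 0.93 [0.4001013  0.24757825 0.00266833]
blue_dish_top 0.7 [0.59612648 0.01198031 0.0783082 ]
0.78 (array([0.46362311, 0.19648924]), [51.80723571777344, 97.03228759765625], np.float32(108.60581))
0.63 (array([0.59802869, 0.01124792]), [57.95158004760742, 112.10298919677734], np.float32(11.594996))
pan 0.98 (array([0.60043286, 0.0123167 ]), [156.34527587890625, 217.2470245361328], np.float32(12.395977))
pan 0.23 (array([ 0.49524231, -0.32571802]), [59.73622512817383, 134.19155883789062], np.float32(58.293358))
```

View pics/m.png

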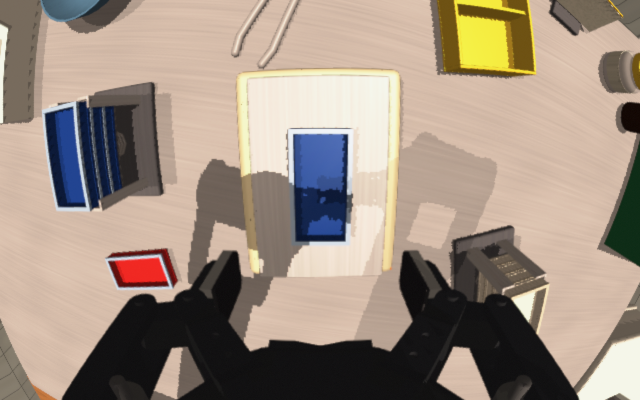

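The dish sits upright at (320,186), centred and parallel on the pan (columns 247–388). The blue stack has risen, and the white and red dishes are untouched. Handing in.

```bash
python3 -c "
from station import *;print(finish_job())"
```

```text
the job is handed in; nothing more can be done
None
```

The top blue dish is on the scale pan, upright and released, and the job was handed in at about 13 s. I gripped it across its width, lifted it out on its own, lowered it until the arm met the pan, opened the fingers and moved up clear.

- **Single dish taken:** After the lift, the picture showed exactly one dish in the grip and the remaining three risen in the dispenser. The wrist force of about 1.5 N fits one dish.
- **Position on the pan:** The dish was last measured at (0.596, 0.012, 0.078). The pan centre is estimated at (0.595, 0.011, 0.078), so the offset is about 1 mm.
- **Alignment:** The dish's long sides lie at 11.6°, against 11.5° for the pan from its corners.
- **White and red dishes:** Both look untouched in the last view.

Three checks disagreed:
- **Rim height before the grasp:** The estimates ranged from 0.125 to 0.134 m. I chose a grip depth that suited all of them.
- **Touch-down:** Idle rows hid the contact force, so I kept stepping down for a few rows after the dish met the pan. The tool crept about 1 mm, and one further test row to confirm contact read 16 N.
- **Pan outline in the last view:** The network's mask took in the scale body (156 x 217 mm against the pan's 135 x 210). I ignored its centre of (0.600, 0.012).

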